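# Walk the heavy thinner tin into its taped parking place

### The job

The tall oblong tin of thinner is full, so do not lift or drag it: walk it one pace on its bottom corners into the U of masking tape ahead of it (its front faces the closed end of the U, left and right as seen from behind it). Tip it about ten degrees onto its front left corner and, keeping that corner planted, swing the right end forward until the front right corner is where it will finally stand, and set it down flat. Then tip it likewise onto its front right corner, swing the left end forward until square with the tape, set it down flat and let go, upright inside the U.

Things in the scene. Friction and masses are not known exactly. Their poses are not given: they have to be found in the camera images.
- tin: Tall oblong steel tin with paper label, a box 55 deep (x), 110 wide (y), 165 tall, black cap (28 wide, 14 high) on top 32 mm left of centre; 0.6 to 1 kg, rigid. Origin: centre of underside; x out of its front broad side, y to its left end, z up. Starts upright, one pace behind the U and a little right: front left corner about 110 mm from the front right corner's final place. The shorter tin is a bystander.
- tin_left (a point): The tin's front left bottom corner, at (27.5, 55, 0) mm in the tin's frame, axes as the tin's.
- tin_right (a point): The tin's front right bottom corner, at (27.5, -55, 0) mm in the tin's frame, axes as the tin's.
- outline: U of pale yellow masking tape flat on the bench paper (no obstacle), inside 95 mm deep (x) and 150 mm wide (y): 20 mm to spare round a centred tin. Closed strip at x = +47.5 mm, side strips at y = +/-75 mm, open to -x. Origin: middle of the place at bench height, where the centre of the tin's underside belongs, tin's axes along these (x to the closed end, y left, z up).
Mind the look-alikes: they are no part of the job. Leave any red look-alike of the tin alone.

How it is judged:
On the way, in this order (a step that is already met when the one before it is completed fails the run):
1. tipped on its front left corner, that corner within 25 mm of where it stood, the tin is swung more than 20 degrees out of square with the tape (height (world z) of tin_left below 0.008 m and height (world z) of tin_right above 0.006 m and angle between tin's own z axis and vertical above 0.07 rad and distance of tin_left from where it was at the start of the episode below 0.025 m and angle between the x axis of tin and the x axis of outline, either way round above 0.35 rad), for 0.1 s.
2. it is set down flat, still swung out (angle between tin's own z axis and vertical below 0.035 rad and angle between the x axis of tin and the x axis of outline, either way round above 0.33 rad), for 0.2 s.
3. it is tipped on its front right corner, still swung out, that corner within 40 mm of its final place (height (world z) of tin_right below 0.008 m and height (world z) of tin_left above 0.006 m and angle between tin's own z axis and vertical above 0.07 rad and angle between the x axis of tin and the x axis of outline, either way round above 0.28 rad and x of tin_right in the frame of outline between -0.0125 and 0.0675 m and y of tin_right in the frame of outline between -0.095 and -0.015 m), for 0.1 s.
4. still tipped on its front right corner, it is swung back to within 11 degrees of square (height (world z) of tin_right below 0.008 m and height (world z) of tin_left above 0.006 m and angle between tin's own z axis and vertical above 0.07 rad and angle between the x axis of tin and the x axis of outline, either way round below 0.2 rad), for 0.1 s.
At the end, for the whole second after the job is handed in: The tall tin stands still and upright (within 2 degrees), flat on the bench and let go, its middle within 20 mm of the middle of the tape U along and across, square with the tape within 10 degrees (x of tin in the frame of outline between -0.02 and 0.02 m and y of tin in the frame of outline between -0.02 and 0.02 m and angle between the x axis of tin and the x axis of outline, either way round below 0.175 rad and angle between tin's own z axis and vertical below 0.035 rad and height (world z) of tin below 0.004 m and linear speed of tin below 0.02 m/s and angular speed of tin below 0.1 rad/s); the robot touches nothing.
It fails at once if the tin is lifted (both front bottom corners more than 15 mm above the bench) (height (world z) of each of tin_left, tin_right above 0.015 m).
It fails at once if the tin is tipped more than 35 degrees (angle between tin's own z axis and vertical above 0.61 rad).
It also fails if it takes over 45 s, if anything falls off the work surface, if the arm or the gripper's body presses on something with over 40 N, if the wrist force passes 120 N, or if a joint passes its speed limit or range.

### The arm

A 7-joint arm with a two-finger parallel gripper is mounted at the origin on the work surface. World frame = base frame: x ahead of the robot, y to its left, z up, the work surface at z = 0. Lengths are in m, angles in rad, forces in N, time in s.
With the tool pointing down it reaches from about 0.425 to 0.875 m from the base axis. Payload 4.7 kg.
Tool frame: the origin (TCP) lies midway between the tips of the shut fingers; the grasp point (between the pads) lies 19 mm behind it; z points along the fingers, y is the line along which they close (so a half turn about z gives the same grasp; the last joint's range is limited). The gripper opens to 87 mm and grips with 3 to 60 N. Pads are 19 mm wide; open, the fingers measure 117 mm over their backs; the gripper's body (75 mm by 190 mm) begins 51 mm behind the grasp point.
Start: joints at [1.156, 0.321, -0.07, 1.45, 0.023, 1.371, -0.057], TCP at [0.27, -0.591, 0.192] pointing down, gripper open.
Joint ranges: [-2.86, 2.86], [-0.3, 2.09], [-1.38, 1.24], [0.06, 2.45], [-1.56, 4.7], [0.09, 2.05], [-2.69, 2.69]. Speed limits (rad/s): [2.57, 2.57, 3.14, 3.14, 3.14, 3.14, 3.14].

### API

Orientations are given as a rotation vector (axis times angle).
In Python, from bench import ctrl, get_image, calibration gives the robot as it stands.
- The arm moves only by the tool apply_moves, never from a script. Its arguments are lists of equal length, an entry for each row: "dp": the shift along the tool's x, y, z in m, a list of three; "twist": the turn, a rotation vector about the tool's x, y, z in rad, a list of three; "fingers": the closure, from 0 (fully open) to 1 (shut). In form: {"dp": [[dx, dy, dz], ...], "twist": [[ax, ay, az], ...], "fingers": [fingers, ...]}. A call has 1 to 10 rows; each row shifts and turns the commanded pose from where the row before left it, along the tool's axes as they then stand; what a row does not reach is not made up. A row lasts 1/10 s, in which the tool goes at most 50 mm and 8.59 degrees, less where a joint would pass 70% of its speed; a pose out of reach is approached as far as the arm can. A call is refused whole if a number of a shift passes 0.05 or a number of a turn 0.15, either way. A call with a gripper value outside its range is refused whole. The fingers move at their own pace and stop on an object; "newtons" is the grip in N (left out, the last holds). Time passes only in rows, so rows that do not move let the fingers close. It gives the time, the measured TCP pose, the force, the opening and the grip force at its end, in the units of the state.
- ctrl.get_state(): the state, without advancing time (a new reading comes with each control period).
- get_image(name): name is "scene" or "top" or "wrist"; returns the picture (420x560x3 uint8, red, green, blue); there is no depth.
- calibration(name): a dict with "fx", "fy", "cx", "cy" (pixels), "eye" and "attitude" of the camera in the world; the wrist camera has in their place "hand_eye" (4x4, takes a point from camera to tool coordinates, whose origin is the TCP and whose axes are the flange's). Camera axes: x right, y up, looking along -z (the intrinsics and any distortion apply to the point x, -y, -z); pixel columns grow to the right and rows downward; lengths in m; the calibration is good to about 2 mm. A picture is of the moment at which its call begins: read the wrist's pose just before it. calibration takes no time and is no camera call.
- ctrl.close_job(): hands the job in; it is judged then, once.
The state is a dict: "time": time; "joint_positions": joint angles; "qd": joint speeds; "joint_torque": joint torques, N m; "position": TCP position; "tool_rot": TCP orientation; "ft_force": force on the tool from outside, world axes, zero at the start; "torque": the same for the moment, N m; "grip_width": opening from 0.0 (shut) to 1.0 (fully open); "grip_force": force on a finger pad.
Only numpy, scipy, OpenCV 4.12 (cv2) and the standard library are available. Lean on these libraries where they do the work, as an engineer would, in place of code of your own. Each camera call takes 0.05 s, during which the arm holds its last target. There are 200 camera calls.

## Working session

There is one attempt and no reset: what is moved stays moved. The work goes in short steps, Python scripts to look and compute and a tool call to move; the robot and the scene stay as the last step left them, time stands still between calls to the robot, and variables do not carry over. Pictures are saved under pics/ and viewed, at most 10 in all, crops included, and the job is handed in when it is done.

Besides the shell and the picture viewer there is one more tool, called after "Request:" as name(argument=value, ...), one argument or row to a line, values as JSON. apply_moves: Moves the arm, as the interface text tells. Its arguments: {"type":"object","properties":{"dp":{"type":"array"},"twist":{"type":"array"},"fingers":{"type":"array"},"newtons":{"type":"number"}},"required":["dp","twist","fingers"]}

```bash
mkdir -p pics; ls; python3 - <<'E'
from bench import ctrl,get_image,calibration
import cv2,numpy as np
for n in("scene","top"):
    cv2.imwrite(f"pics/{n}0.png",get_image(n)[...,::-1]); print(n,calibration(n))
print(calibration("wrist")); print(ctrl.get_state())
E
```

```text
pics
scene {'fx': 406.8596699090362, 'fy': 406.8596699090362, 'cx': 274.9471080733365, 'cy': 215.4271276356485, 'eye': array([ 1.02791528, -0.03132645,  0.43563779]), 'attitude': array([0.74653017, 0.62733141, 1.32986308])}
top {'fx': 546.085720883321, 'fy': 546.085720883321, 'cx': 283.2094896508008, 'cy': 208.79034533365254, 'eye': array([0.45435765, 0.02714639, 0.80596095]), 'attitude': array([ 0.06186731, -0.03058133, -1.54460728])}
{'fx': 370.5864017788434, 'fy': 370.5864017788434, 'cx': 274.88411254766305, 'cy': 209.5707551351692, 'hand_eye': array([[ 8.26102929e-04,  9.54966181e-01,  2.96713518e-01,
         8.02285457e-02],
       [ 9.99999222e-01, -5.11568476e-04, -1.13770244e-03,
        -9.01381781e-04],
       [-9.34678072e-04,  2.96714227e-01, -9.54965860e-01,
        -1.92267689e-01],
       [ 0.00000000e+00,  0.00000000e+00,  0.00000000e+00,
         1.00000000e+00]])}
{'time': 0.1, 'joint_positions': array([ 1.15608548,  0.32171908, -0.07008261,  1.4515632 ,  0.02262137,
        1.37077184, -0.05689797]), 'qd': array([ 0.0003177 ,  0.00020863,  0.00112427, -0.00361236, -0.0018205 ,
       -0.00111743,  0.00198194]), 'joint_torque': array([-8.93959987e-05, -4.92571986e+01, -4.05548690e-01, -3.13397849e+01,
       -6.40957779e-02,  3.94473842e-02,  8.16613806e-05]), 'position': array([ 0.26998334, -0.59068321,  0.19108513]), 'tool_rot': array([-3.06807736e+00, -6.68133095e-01,  7.33515431e-04]), 'ft_force': array([-0.04222868,  0.25982485, -0.03987433]), 'torque': array([ 0.03241483, -0.03804685, -0.02277407]), 'grip_force': 0.0, 'grip_width': 0.9998757230502061}
```

View pics/scene0.png

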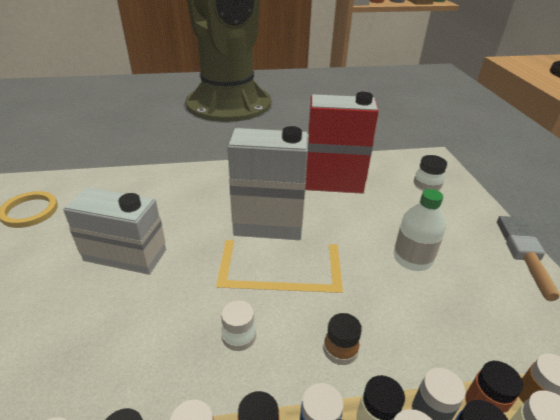

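View pics/top0.png

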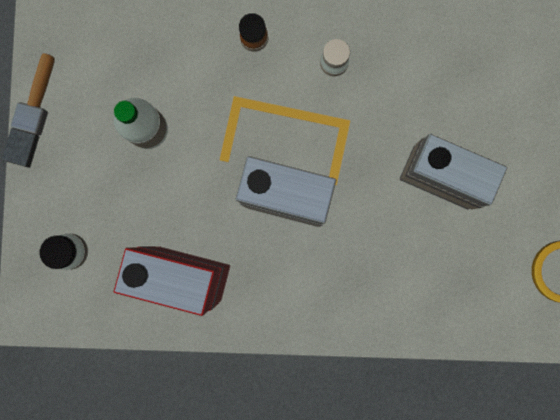

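Tall grey tin: scene (268,185), top (287,190), directly behind the yellow U, whose closed end is top (290,108). The red look-alike is at scene (340,140) and top (165,280). The shorter grey tin is at scene (118,230) and top (455,170). The tall grey one fits the description: it is one pace behind the U and has its cap on the left. I'll measure it and confirm it in a crop.

```bash
cat > h.py <<'E'
import numpy as np,cv2
from scipy.spatial.transform import Rotation as R
from bench import ctrl,get_image,calibration
def cast(uv,z,n="top"):
    c=calibration(n); uv=np.atleast_2d(uv).astype(float)
    d=np.c_[(uv[:,0]-c["cx"])/c["fx"],-(uv[:,1]-c["cy"])/c["fy"],-np.ones(len(uv))]
    d=R.from_rotvec(c["attitude"]).apply(d); e=np.array(c["eye"])
    return (e+d*((z-e[2])/d[:,2])[:,None])[:,:2]
def blob(m,near):
    cs=cv2.findContours(m.astype(np.uint8),0,1)[0]
    cs=[c for c in cs if cv2.contourArea(c)>300]
    return min(cs,key=lambda c:-cv2.pointPolygonTest(c,near,True))
def rect(P):
    (cx,cy),(w,h),a=cv2.minAreaRect(P.astype(np.float32)*1000); 
    return (cx,cy),(w,h),a
def wrap(a): return (a+45)%90-45
def tin_top(im,near=(300,200),z=.165):
    hsv=cv2.cvtColor(im,cv2.COLOR_RGB2HSV)
    m=cv2.inRange(hsv,(95,20,110),(125,110,255)); m=cv2.morphologyEx(m,2,np.ones((3,3)))
    c=blob(m,near)[:,0]; return m,c,rect(cast(c,z))
E
python3 - <<'E'
from h import *
im=get_image("top"); hsv=cv2.cvtColor(im,cv2.COLOR_RGB2HSV)
for p in[(300,200),(320,180),(290,108),(460,175),(400,250)]: print(p,im[p[1],p[0]],hsv[p[1],p[0]])
m,c,r=tin_top(im); print("tin",r,wrap(r[2]))
y=cv2.inRange(hsv,(15,120,100),(32,255,255)); y=cv2.morphologyEx(y,3,np.ones((3,3)))
c2=blob(y,(290,108))[:,0]; Q=cast(c2,0); print("U",rect(Q),wrap(rect(Q)[2]))
v=im.copy(); cv2.drawContours(v,[c.reshape(-1,1,2),c2.reshape(-1,1,2)],-1,(255,0,0),1)
a=v[80:240,200:390,::-1]; b=cv2.cvtColor(get_image("scene"),cv2.COLOR_RGB2BGR)[110:310,200:390]
a=cv2.resize(a,(400,337));b=cv2.resize(b,(400,421));b=b[:337]
cv2.imwrite("pics/crop1.png",np.hstack([a,b]))
E
```

```text
(300, 200) [123 138 147] [101  42 147]
(320, 180) [124 132 143] [107  34 143]
(290, 108) [160 135  75] [ 21 135 160]
(460, 175) [128 139 149] [104  36 149]
(400, 250) [138 141 132] [ 40  16 141]
tin ((515.515625, 38.84101486206055), (107.62315368652344, 52.69758605957031), 76.80067443847656) -13.199325561523438
U ((604.6752319335938, 44.75855255126953), (177.8213653564453, 98.73133850097656), 79.20860290527344) -10.791397094726562
```

View pics/crop1.png

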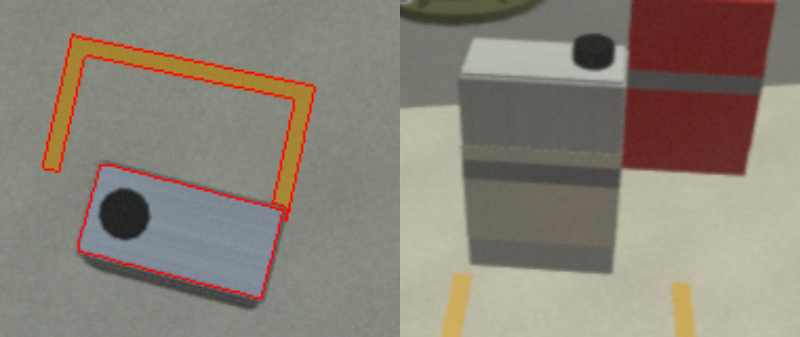

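The crop confirms the tall grey tin with a brown label and its cap on the left, with the U directly ahead; the contours sit on its top and on the tape. I'll refine the U frame from the tape edges.

```bash
python3 - <<'E'
from h import *
im=get_image("top"); hsv=cv2.cvtColor(im,cv2.COLOR_RGB2HSV)
y=cv2.inRange(hsv,(15,120,100),(32,255,255)); y=cv2.morphologyEx(y,3,np.ones((3,3)))
v,u=np.where(cv2.drawContours(np.zeros_like(y),[blob(y,(290,108))],-1,255,-1)>0); 
P=cast(np.c_[u,v],0); a=np.radians(-11.)
for i in range(4):
    M=np.array([[np.cos(a),np.sin(a)],[-np.sin(a),np.cos(a)]]); L=P@M.T
    xm=L[:,0].max(); ym=(L[:,1].max()+L[:,1].min())/2
    s=(L[:,0]>xm-.018)&(abs(L[:,1]-ym)<.065)
    k=np.polyfit(L[s,1],L[s,0],1); a-=np.arctan(k[0])
    sl=(L[:,0]<xm-.025); xs=L[s,0]; l=L[sl&(L[:,1]>ym),1]; r=L[sl&(L[:,1]<ym),1]
    cx=np.median(xs)-.007-.0475; cy=(np.median(l)+np.median(r))/2
print("ang",np.degrees(a),"tape widths",np.ptp(np.percentile(xs,[2,98])),np.median(l)-np.median(r),"centre",M.T@[cx,cy])
kl=np.polyfit(L[sl&(L[:,1]>ym),0],l,1); print("side slope deg",np.degrees(kl[0]), "back end x",L[sl&(L[:,1]>ym),0].min()-cx)
c=M.T@[cx,cy]
m,cc,rr=tin_top(im); t=np.array(rr[0])/1000; print("tin in U",M@(t-c))
b=np.radians(-13.2); print("tin_left",t+[np.cos(b)*.0275-np.sin(b)*.055,np.sin(b)*.0275+np.cos(b)*.055],"final right",c+[np.cos(a)*.0275+np.sin(a)*.055,np.sin(a)*.0275-np.cos(a)*.055])
E
```

```text
ang -10.73567613921862 tape widths 0.01281781472573229 0.16463435470167298 centre [0.59292274 0.04689909]
side slope deg -0.021195435391827222 back end x -0.0373365083065923
tin in U [-0.07458135 -0.02239394]
tin_left [0.554808  0.0860572] final right [ 0.60969609 -0.0122609 ]
```

```bash
cat >> h.py <<'E'
def down(psi):  # tool z down, tool y along heading psi
    y=np.array([np.cos(psi),np.sin(psi),0]); z=np.array([0,0,-1.]); return np.c_[np.cross(y,z),y,z]
def rows(p,Rm,poses,dmax=.04,amax=.12):
    """round rows from pose (p,Rm) through poses [(p,R)]"""
    D=[];T=[];p=np.array(p);Rm=np.array(Rm)
    for q,S in poses:
        n=int(np.ceil(max(np.linalg.norm(q-p)/dmax,np.linalg.norm(R.from_matrix(Rm.T@S).as_rotvec())/amax,1)))
        p0,w,R0=p,R.from_matrix(Rm.T@S).as_rotvec(),Rm
        for i in range(1,n+1):
            qi=p0+(q-p0)*i/n; Si=R0@R.from_rotvec(w*i/n).as_matrix()
            d=np.round(Rm.T@(qi-p),4); t=np.round(R.from_matrix(Rm.T@Si).as_rotvec(),3)
            p=p+Rm@d; Rm=Rm@R.from_rotvec(t).as_matrix(); D.append(d.tolist());T.append(t.tolist())
    for i in range(0,len(D),10): print("dp",str(D[i:i+10]).replace("-0.0,","0,").replace("0.0,","0,"),"\n tw",str(T[i:i+10]).replace("0.0,","0,"),len(D[i:i+10]))
    return p,Rm
def cur():
    s=ctrl.get_state(); return s,np.array(s["position"]),R.from_rotvec(s["tool_rot"]).as_matrix()
E
python3 - <<'E'
from h import *
s,p,Rm=cur(); G=down(np.radians(-13.2))
rows(p,Rm,[(np.array([p[0],p[1],.26]),Rm),(np.array([.515,.039,.26]),G)])
print(R.from_matrix(Rm.T@G).as_rotvec())
E
```

```text
dp [[0, 0, -0.0342], [0, -0.0001, -0.0342], [0.0285, -0.0277, 0.0], [0.03, -0.0261, 0.0], [0.0313, -0.0245, 0.0001], [0.0326, -0.0228, -0.0], [0.0337, -0.021, 0.0], [0.0348, -0.0192, 0.0], [0.0358, -0.0173, 0.0], [0.0367, -0.0153, 0.0001]] 
 tw [[0, 0, 0.0], [0, 0, 0.0], [-0, -0, -0.054], [-0, -0, -0.053], [-0, -0, -0.054], [-0, -0, -0.053], [-0, -0, -0.054], [-0, -0, -0.054], [-0, -0, -0.053], [-0, -0, -0.054]] 10
dp [[0.0375, -0.0133, -0.0], [0.0381, -0.0113, 0.0], [0.0386, -0.0093, 0.0], [0.0391, -0.0072, 0.0], [0.0395, -0.005, 0.0001], [0.0396, -0.003, -0.0], [0.0398, -0.0008, -0.0], [0.0397, 0.0013, 0.0], [0.0396, 0.0035, 0.0]] 
 tw [[-0, -0, -0.054], [-0, -0, -0.053], [-0, -0, -0.054], [-0, -0, -0.053], [-0.001, -0, -0.054], [0, -0, -0.054], [0, -0, -0.053], [0, -0, -0.054], [0, -0, -0.054]] 9
[-8.43001196e-04 -3.50480628e-04 -9.11555820e-01]
```

Request:
apply_moves(
  dp=[
    [0, 0, -0.034],
    [0, 0, -0.034],
    [0.0285, -0.0277, 0],
    [0.03, -0.0261, 0],
    [0.0313, -0.0245, 0],
    [0.0326, -0.0228, 0],
    [0.0337, -0.021, 0],
    [0.0348, -0.0192, 0],
    [0.0358, -0.0173, 0],
    [0.0367, -0.0153, 0],
  ],
  twist=[
    [0, 0, 0],
    [0, 0, 0],
    [0, 0, -0.054],
    [0, 0, -0.053],
    [0, 0, -0.054],
    [0, 0, -0.053],
    [0, 0, -0.054],
    [0, 0, -0.054],
    [0, 0, -0.053],
    [0, 0, -0.054],
  ],
  fingers=[0, 0, 0, 0, 0, 0, 0, 0, 0, 0],
)

```text
time: 1.25
position: [0.3858, -0.2932, 0.2601]
tool_rot: [2.855, 1.309, -0.0]
ft_force: [0.5, -0.8, -0.1]
grip_width: 0.999
grip_force: 0.0
```

Request:
apply_moves(
  dp=[
    [0.0375, -0.0133, 0],
    [0.0381, -0.0113, 0],
    [0.0386, -0.0093, 0],
    [0.0391, -0.0072, 0],
    [0.0395, -0.005, 0],
    [0.0396, -0.003, 0],
    [0.0398, -0.0008, 0],
    [0.0397, 0.0013, 0],
    [0.0396, 0.0035, 0],
    [0, 0, 0],
  ],
  twist=[
    [0, 0, -0.054],
    [0, 0, -0.053],
    [0, 0, -0.054],
    [0, 0, -0.053],
    [0, 0, -0.054],
    [0, 0, -0.054],
    [0, 0, -0.053],
    [0, 0, -0.054],
    [0, 0, -0.054],
    [0, 0, 0],
  ],
  fingers=[0, 0, 0, 0, 0, 0, 0, 0, 0, 0],
)

```text
time: 2.25
position: [0.5157, 0.0457, 0.2602]
tool_rot: [-2.449, -1.964, -0.005]
ft_force: [-0.5, -0.3, -0.4]
grip_width: 0.999
grip_force: 0.0
```

```bash
python3 - <<'E'
from h import *
s,p,Rm=cur(); print(s["joint_positions"],p,s["time"])
cv2.imwrite("pics/w1.png",get_image("wrist")[...,::-1])
rows(p,Rm,[(np.array([.515,.039,.19]),down(np.radians(-13.2))),(np.array([.515,.039,.121]),down(np.radians(-13.2)))],.025)
E
```

```text
[ 0.5554453   0.0459565  -0.70953791  1.64740535  0.02666855  1.45790581
 -0.37568905] [0.51571704 0.04572868 0.26024145] 2.25
dp [[-0.0023, 0.0003, 0.0234], [-0.0023, 0.0002, 0.0234], [-0.0023, 0.0003, 0.0234], [0, 0, 0.023], [0, 0, 0.023], [0, 0, 0.023]] 
 tw [[0, -0.001, 0.004], [0, -0.001, 0.003], [0, -0.002, 0.004], [0, 0, 0.0], [0, 0, 0.0], [0, 0, 0.0]] 6
```

View pics/w1.png

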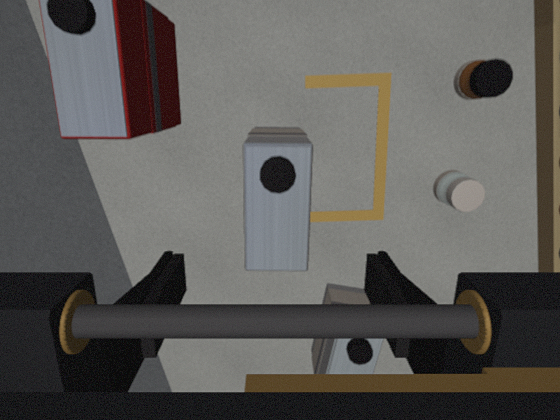

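The wrist view shows the tin between the fingers, with its top face spanning (245,141)–(311,270) and its cap at (278,174). The heading matches. I'll cross-check its centre from this view.

```bash
python3 - <<'E'
from h import *
s,p,Rm=cur(); print(p,s["time"])
c=calibration("wrist"); H=c["hand_eye"]
uv=np.array([[244.5,141],[311.5,141],[308,270],[245,270],[278,174]])
for z,k in((.165,slice(0,4)),(.179,slice(4,5))):
    u=uv[k]; d=np.c_[(u[:,0]-c["cx"])/c["fx"],-(u[:,1]-c["cy"])/c["fy"],-np.ones(len(u))]
    d=d@H[:3,:3].T@Rm.T; e=p+Rm@H[:3,3]; P=e+d*((z-e[2])/d[:,2])[:,None]; print(P.round(4),P.mean(0))
rows(p,Rm,[(np.array([.515,.039,.19]),down(np.radians(-13.2))),(np.array([.515,.039,.121]),down(np.radians(-13.2)))],.025)
E
```

```text
[0.51525987 0.04205902 0.26000997] 2.3
[[ 0.5014  0.0937  0.165 ]
 [ 0.5515  0.0824  0.165 ]
 [ 0.5276 -0.0242  0.165 ]
 [ 0.475  -0.0123  0.165 ]] [0.51388669 0.03489337 0.165     ]
[[0.5213 0.0658 0.179 ]] [0.52134944 0.06577727 0.179     ]
dp [[-0.001, 0.0001, 0.0233], [-0.0011, 0.0002, 0.0234], [-0.001, 0.0002, 0.0233], [0, 0, 0.023], [0, 0, 0.023], [0, 0, 0.023]] 
 tw [[-0, -0, 0.002], [-0, -0.001, 0.002], [-0, -0, 0.002], [-0, -0, 0.0], [-0, -0, 0.0], [-0, -0, 0.0]] 6
```

Request:
apply_moves(
  dp=[
    [0, 0, 0],
    [0, 0, 0.03],
    [0, 0, 0.03],
    [0, 0, 0.025],
    [0, 0, 0.025],
    [0, 0, 0.0285],
    [0, 0, 0],
    [0, 0, 0],
  ],
  twist=[
    [0, 0, 0],
    [0, 0, 0],
    [0, 0, 0],
    [0, 0, 0],
    [0, 0, 0],
    [0, 0, 0],
    [0, 0, 0],
    [0, 0, 0],
  ],
  fingers=[0, 0, 0, 0, 0, 0, 0, 0],
)

```text
time: 3.1
position: [0.515, 0.0373, 0.1219]
tool_rot: [2.464, 1.949, -0.001]
ft_force: [0.9, 0.7, 0.0]
grip_width: 1.003
grip_force: 0.0
```

Request:
apply_moves(
  dp=[
    [0, 0, 0],
    [0, 0, 0],
    [0, 0, 0],
    [0, 0, 0],
    [0, 0, 0],
    [0, 0, 0],
    [0, 0, 0],
    [0, 0, 0],
    [0, 0, 0],
    [0, 0, 0],
  ],
  twist=[
    [0, 0, 0],
    [0, 0, 0],
    [0, 0, 0],
    [0, 0, 0],
    [0, 0, 0],
    [0, 0, 0],
    [0, 0, 0],
    [0, 0, 0],
    [0, 0, 0],
    [0, 0, 0],
  ],
  fingers=[0.1, 0.2, 0.3, 0.35, 0.4, 0.6, 1, 1, 1, 1],
  newtons=50,
)

```text
time: 4.1
position: [0.5155, 0.0387, 0.1218]
tool_rot: [2.461, 1.952, 0.001]
ft_force: [1.6, 0.2, 2.3]
grip_width: 0.622
grip_force: 50.0
```

```bash
cat >> h.py <<'E'
import json
def tinR(psi,th,d):
    d=np.array(d)/np.linalg.norm(d); return (R.from_euler("z",psi)*R.from_rotvec(th*np.array([-d[1],d[0],0]))).as_matrix()
def walk(p,Rm,tin,corner,path,d,z=0.):
    """tin=(pos,psi) flat now; path=list of (psi,theta); corner planted; prints rows"""
    R0=tinR(tin[1],0,d); t0=np.array(tin[0]); k=np.array([*corner,0.]); c=t0+R0@k; c[2]+=z
    Rg=R0.T@Rm; g=R0.T@(p-t0); out=[]
    for psi,th in path:
        Q=tinR(psi,th,d); out.append((c-Q@k+Q@g,Q@Rg))
    return rows(p,Rm,out,.05,.14)
FL=(.0275,.055); FR=(.0275,-.055)
E
python3 - <<'E'
from h import *
s,p,Rm=cur(); psi=np.arctan2(Rm[1,1],Rm[0,1]); print(s["joint_positions"],np.degrees(psi))
a=np.linspace
path=[(psi,t) for t in a(0,.17,7)[1:]]
path+=[(y,.17) for y in a(psi,np.radians(29.2),15)[1:]]
path+=[(path[-1][0],t) for t in a(.17,0,7)[1:]]
walk(p,Rm,([p[0],p[1],0],psi),FL,path,(.5,.866))
E
```

```text
[ 0.53748926  0.13704597 -0.70848043  1.84950507  0.09621549  1.18871669
 -0.4322165 ] -13.17593052287087
dp [[0.003, 0.0017, -0.0017], [0.003, 0.0018, -0.0017], [0.003, 0.0017, -0.0017], [0.003, 0.0018, -0.0017], [0.003, 0.0017, -0.0016], [0.0031, 0.0017, -0.0017], [-0.0009, 0.002, -0.0001], [-0.0008, 0.0019, -0.0], [-0.0009, 0.002, -0.0001], [-0.0008, 0.0019, -0.0]] 
 tw [[0.014, -0.025, -0.0], [0.014, -0.024, -0.0], [0.014, -0.025, -0.0], [0.015, -0.024, -0.0], [0.014, -0.025, -0.0], [0.014, -0.024, -0.0], [-0.008, -0.005, -0.052], [-0.007, -0.004, -0.052], [-0.008, -0.005, -0.052], [-0.008, -0.004, -0.052]] 10
dp [[-0.0008, 0.0019, -0.0], [-0.0009, 0.002, -0.0001], [-0.0008, 0.0019, -0.0], [-0.0008, 0.002, -0.0001], [-0.0009, 0.0019, -0.0], [-0.0008, 0.002, -0.0], [-0.0009, 0.0019, -0.0001], [-0.0008, 0.002, -0.0], [-0.0008, 0.0019, -0.0001], [-0.0009, 0.0019, -0.0]] 
 tw [[-0.008, -0.004, -0.052], [-0.007, -0.005, -0.053], [-0.008, -0.004, -0.052], [-0.008, -0.005, -0.052], [-0.008, -0.004, -0.052], [-0.007, -0.005, -0.052], [-0.008, -0.004, -0.052], [-0.008, -0.004, -0.052], [-0.008, -0.005, -0.052], [-0.007, -0.004, -0.052]] 10
dp [[-0.0029, -0.0017, 0.0018], [-0.003, -0.0017, 0.0018], [-0.003, -0.0017, 0.0017], [-0.0029, -0.0017, 0.0018], [-0.003, -0.0017, 0.0018], [-0.003, -0.0017, 0.0018]] 
 tw [[-0.015, 0.024, -0.0], [-0.014, 0.025, -0.0], [-0.014, 0.024, -0.0], [-0.014, 0.025, -0.0], [-0.014, 0.024, -0.0], [-0.014, 0.025, 0.0]] 6
```

Request:
apply_moves(
  dp=[
    [0.003, 0.0017, -0.0017],
    [0.003, 0.0018, -0.0017],
    [0.003, 0.0017, -0.0017],
    [0.003, 0.0018, -0.0017],
    [0.003, 0.0017, -0.0016],
    [0.003, 0.0017, -0.0017],
    [0, 0, 0],
    [0, 0, 0],
  ],
  twist=[
    [0.014, -0.025, 0],
    [0.014, -0.024, 0],
    [0.014, -0.025, 0],
    [0.015, -0.024, 0],
    [0.014, -0.025, 0],
    [0.014, -0.024, 0],
    [0, 0, 0],
    [0, 0, 0],
  ],
  fingers=[1, 1, 1, 1, 1, 1, 1, 1],
)

```text
time: 4.9
position: [0.5296, 0.0537, 0.1295]
tool_rot: [2.434, 1.93, -0.263]
ft_force: [0.8, -1.4, -2.5]
grip_width: 0.623
grip_force: 50.0
```

```bash
cat >> h.py <<'E'
def corners(g,Rg):
    """tin axes from rigid grasp (tin->tool g,Rg)"""
    s,p,Rm=cur(); Q=Rm@Rg.T; t=p-Q@g
    print("t",round(s["time"],2),"tilt",np.degrees(np.arccos(Q[2,2])).round(2),"psi",np.degrees(np.arctan2(Q[1,0],Q[0,0])).round(2),
      "FL",(t+Q@[*FL,0]).round(4),"FR",(t+Q@[*FR,0]).round(4),"f",s["ft_force"],s["torque"]); return t,Q
E
python3 - <<'E'
from h import *
p0=np.array([.5155,.0387,.1218]); psi=np.radians(-13.18)
g=np.array([0,0,.1218]); Rg=tinR(psi,0,(1,0)).T@down(psi)
np.savez("grasp.npz",g=g,Rg=Rg); corners(g,Rg)
im=get_image("scene")[100:300,180:380,::-1]; im2=get_image("top")[60:260,190:390,::-1]
cv2.imwrite("pics/s2.png",cv2.resize(np.hstack([im,im2]),(800,400)))
E
```

```text
t 4.9 tilt 9.77 psi -13.54 FL [ 0.5541  0.0853 -0.0009] FR [ 0.5299 -0.0208  0.0152] f [ 0.77396863 -1.44430043 -2.47397503] [-0.13173672 -0.50376003 -0.05684003]
```

View pics/s2.png

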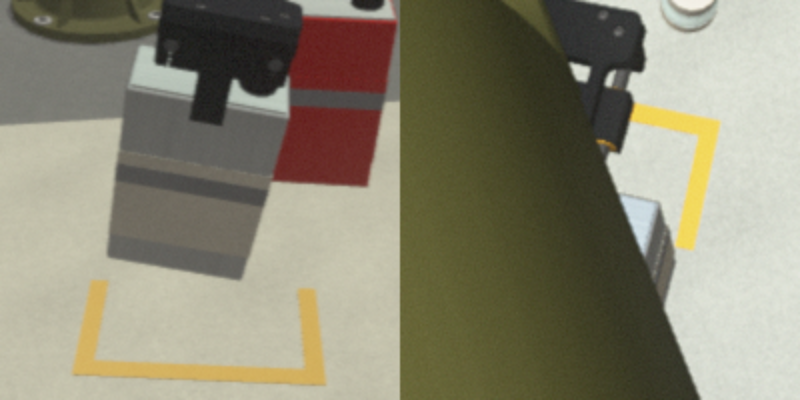

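The scene picture shows the tin tipped onto its front left corner at (242,278), with the right end raised. The arm hides most of the top view. Next I'll swing it.

Request:
apply_moves(
  dp=[
    [-0.0009, 0.002, 0],
    [-0.0008, 0.0019, 0],
    [-0.0009, 0.002, 0],
    [-0.0008, 0.0019, 0],
    [-0.0008, 0.0019, 0],
    [-0.0009, 0.002, 0],
    [-0.0008, 0.0019, 0],
    [-0.0008, 0.002, 0],
    [-0.0009, 0.0019, 0],
    [-0.0008, 0.002, 0],
  ],
  twist=[
    [-0.008, -0.005, -0.052],
    [-0.007, -0.004, -0.052],
    [-0.008, -0.005, -0.052],
    [-0.008, -0.004, -0.052],
    [-0.008, -0.004, -0.052],
    [-0.007, -0.005, -0.053],
    [-0.008, -0.004, -0.052],
    [-0.008, -0.005, -0.052],
    [-0.008, -0.004, -0.052],
    [-0.007, -0.005, -0.052],
  ],
  fingers=[1, 1, 1, 1, 1, 1, 1, 1, 1, 1],
)

```text
time: 6.0
position: [0.5484, 0.0458, 0.1293]
tool_rot: [1.819, 2.467, -0.24]
ft_force: [-0.8, -1.3, -2.3]
grip_width: 0.625
grip_force: 50.0
```

Request:
apply_moves(
  dp=[
    [-0.0009, 0.0019, 0],
    [-0.0008, 0.002, 0],
    [-0.0008, 0.0019, 0],
    [-0.0009, 0.0019, 0],
    [0, 0, 0],
    [0, 0, 0],
    [0, 0, 0],
  ],
  twist=[
    [-0.008, -0.004, -0.052],
    [-0.008, -0.004, -0.052],
    [-0.008, -0.005, -0.052],
    [-0.007, -0.004, -0.052],
    [0, 0, 0],
    [0, 0, 0],
    [0, 0, 0],
  ],
  fingers=[1, 1, 1, 1, 1, 1, 1],
)

```text
time: 6.7
position: [0.5569, 0.0456, 0.1292]
tool_rot: [1.545, 2.631, -0.227]
ft_force: [-1.0, 0.0, -3.3]
grip_width: 0.627
grip_force: 50.0
```

```bash
python3 - <<'E'
from h import *
z=np.load("grasp.npz"); t,Q=corners(z["g"],z["Rg"])
cv2.imwrite("pics/s3.png",cv2.resize(get_image("scene")[100:300,160:360,::-1],(600,600)))
s,p,Rm=cur(); print(s["joint_positions"])
E
```

```text
t 6.7 tilt 9.71 psi 28.77 FL [ 0.5536  0.0856 -0.0012] FR [ 0.6072 -0.0091  0.0148] f [-1.03222296  0.02573327 -3.25132576] [ 0.35717365  0.11035946 -0.05493444]
[ 0.45326641  0.28963154 -0.8152363   1.72104294  0.38149347  1.30330896
  0.04399274]
```

View pics/s3.png

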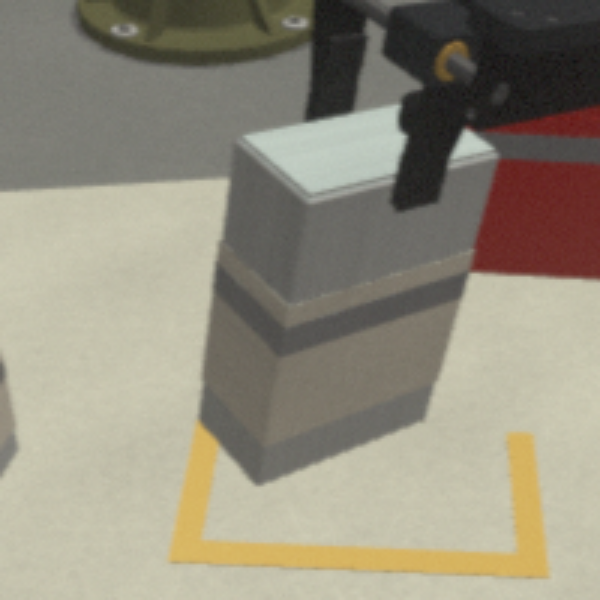

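The tin is swung out, with its front right corner at (258,484) inside the U and still raised. Now I'll set it down.

Request:
apply_moves(
  dp=[
    [-0.0029, -0.0017, 0.0018],
    [-0.003, -0.0017, 0.0018],
    [-0.003, -0.0017, 0.0017],
    [-0.0029, -0.0017, 0.0018],
    [-0.003, -0.0017, 0.0018],
    [-0.003, -0.0017, 0.0018],
    [0, 0, 0],
    [0, 0, 0],
    [0, 0, 0],
  ],
  twist=[
    [-0.015, 0.024, 0],
    [-0.014, 0.025, 0],
    [-0.014, 0.024, 0],
    [-0.014, 0.025, 0],
    [-0.014, 0.024, 0],
    [-0.014, 0.025, 0],
    [0, 0, 0],
    [0, 0, 0],
    [0, 0, 0],
  ],
  fingers=[1, 1, 1, 1, 1, 1, 1, 1, 1],
)

```text
time: 7.65
position: [0.556, 0.026, 0.1219]
tool_rot: [-1.588, -2.707, 0.001]
ft_force: [-5.1, 2.1, 5.8]
grip_width: 0.628
grip_force: 50.0
```

```bash
python3 - <<'E'
from h import *
z=np.load("grasp.npz"); t,Q=corners(z["g"],z["Rg"])
c=np.array([.59292,.0469]);u=np.radians(-10.74); M=np.array([[np.cos(u),np.sin(u)],[-np.sin(u),np.cos(u)]])
print("FR in U",M@((t+Q@[*FR,0])[:2]-c))
E
```

```text
t 7.65 tilt 0.18 psi 29.22 FL [5.528e-01 8.750e-02 2.000e-04] FR [ 0.6065 -0.0085 -0.    ] f [-5.12823404  2.10042474  5.7753351 ] [ 0.34368707  1.37963768 -0.20244373]
FR in U [ 0.02366557 -0.05185746]
```

Flat, with the front right corner about 4 mm from its final place. I'll open and regrip to relieve the strain and make sure it sits flat.

Request:
apply_moves(
  dp=[
    [0, 0, 0],
    [0, 0, 0],
    [0, 0, 0],
    [0, 0, 0],
    [0, 0, 0],
    [0, 0, 0],
    [0, 0, 0],
    [0, 0, 0],
    [0, 0, 0],
    [0, 0, 0],
  ],
  twist=[
    [0, 0, 0],
    [0, 0, 0],
    [0, 0, 0],
    [0, 0, 0],
    [0, 0, 0],
    [0, 0, 0],
    [0, 0, 0],
    [0, 0, 0],
    [0, 0, 0],
    [0, 0, 0],
  ],
  fingers=[0.2, 0.2, 0.2, 0.2, 0.3, 0.4, 1, 1, 1, 1],
)

```text
time: 8.65
position: [0.5572, 0.0242, 0.1209]
tool_rot: [-1.59, -2.709, 0.0]
ft_force: [-0.6, 0.5, 0.4]
grip_width: 0.621
grip_force: 50.0
```

```bash
python3 - <<'E'
from h import *
s,p,Rm=cur(); psi=np.arctan2(Rm[1,1],Rm[0,1]); print(s["grip_width"],s["grip_force"],s["ft_force"],p,np.degrees(psi),Rm[2])
Z=np.load("grasp.npz"); t,Q=corners(Z["g"],Z["Rg"])
a=np.linspace
path=[(psi,t) for t in a(0,.17,7)[1:]]
path+=[(y,.17) for y in a(psi,np.radians(-10.8),15)[1:]]
path+=[(path[-1][0],t) for t in a(.17,0,7)[1:]]
walk(p,Rm,([t[0],t[1],0],psi),FR,path,(.5,-.866),0)
E
```

```text
0.6210062842891909 49.999253153800964 [-0.56018864  0.53774107  0.3762041 ] [0.55724005 0.02420382 0.12089183] 29.1921465260134 [ 4.49534511e-04 -4.40496794e-04 -9.99999802e-01]
t 8.65 tilt 0.04 psi 29.19 FL [ 0.5543  0.0857 -0.0009] FR [ 0.608  -0.0104 -0.0009] f [-0.56018864  0.53774107  0.3762041 ] [-0.04150443 -0.02344461  0.01364115]
dp [[-0.003, 0.0017, -0.0017], [-0.003, 0.0017, -0.0017], [-0.003, 0.0018, -0.0017], [-0.0029, 0.0017, -0.0017], [-0.003, 0.0017, -0.0017], [-0.003, 0.0017, -0.0016], [0.0008, 0.0019, -0.0001], [0.0008, 0.0018, -0.0], [0.0008, 0.0019, -0.0001], [0.0008, 0.0018, -0.0]] 
 tw [[0.014, 0.025, -0.0], [0.014, 0.024, 0.0], [0.015, 0.025, 0.0], [0.014, 0.024, -0.0], [0.014, 0.025, -0.0], [0.014, 0.024, -0.0], [-0.007, 0.004, 0.049], [-0.008, 0.005, 0.049], [-0.007, 0.004, 0.049], [-0.007, 0.004, 0.05]] 10
dp [[0.0007, 0.0018, -0.0001], [0.0008, 0.0019, 0.0], [0.0008, 0.0018, -0.0], [0.0008, 0.0018, -0.0001], [0.0008, 0.0019, -0.0], [0.0008, 0.0018, -0.0], [0.0008, 0.0018, -0.0001], [0.0008, 0.0019, -0.0], [0.0008, 0.0018, -0.0001], [0.0008, 0.0019, -0.0]] 
 tw [[-0.008, 0.004, 0.049], [-0.007, 0.005, 0.049], [-0.007, 0.004, 0.049], [-0.008, 0.004, 0.049], [-0.007, 0.004, 0.049], [-0.007, 0.005, 0.049], [-0.008, 0.004, 0.049], [-0.007, 0.004, 0.05], [-0.007, 0.004, 0.049], [-0.008, 0.005, 0.049]] 10
dp [[0.0029, -0.0017, 0.0018], [0.003, -0.0017, 0.0018], [0.0029, -0.0017, 0.0018], [0.003, -0.0017, 0.0017], [0.0029, -0.0017, 0.0018], [0.003, -0.0017, 0.0018]] 
 tw [[-0.014, -0.025, -0.0], [-0.014, -0.025, -0.0], [-0.014, -0.024, -0.0], [-0.014, -0.025, -0.0], [-0.014, -0.024, -0.0], [-0.015, -0.025, -0.0]] 6
```

Request:
apply_moves(
  dp=[
    [-0.003, 0.0017, -0.0017],
    [-0.003, 0.0017, -0.0017],
    [-0.003, 0.0018, -0.0017],
    [-0.003, 0.0017, -0.0017],
    [-0.003, 0.0017, -0.0017],
    [-0.003, 0.0017, -0.0016],
    [0, 0, 0],
    [0, 0, 0],
    [0, 0, 0],
  ],
  twist=[
    [0.014, 0.025, 0],
    [0.014, 0.024, 0],
    [0.015, 0.025, 0],
    [0.014, 0.024, 0],
    [0.014, 0.025, 0],
    [0.014, 0.024, 0],
    [0, 0, 0],
    [0, 0, 0],
    [0, 0, 0],
  ],
  fingers=[1, 1, 1, 1, 1, 1, 1, 1, 1],
)

```text
time: 9.55
position: [0.5749, 0.0137, 0.1288]
tool_rot: [-1.502, -2.563, -0.001]
ft_force: [-0.5, 1.2, -4.1]
grip_width: 0.623
grip_force: 50.0
```

```bash
python3 - <<'E'
from h import *
Z=np.load("grasp.npz"); g=Z["g"]-[0,0,.0009]; np.savez("grasp.npz",g=g,Rg=Z["Rg"]); corners(g,Z["Rg"])
cv2.imwrite("pics/s4.png",cv2.resize(get_image("scene")[100:300,160:360,::-1],(600,600)))
E
```

```text
t 9.55 tilt 9.78 psi 29.62 FL [0.5547 0.0853 0.0153] FR [ 0.6073 -0.0099 -0.0008] f [-0.53249951  1.23560798 -4.0789437 ] [ 0.0547549  -0.22075677  0.01339585]
```

View pics/s4.png

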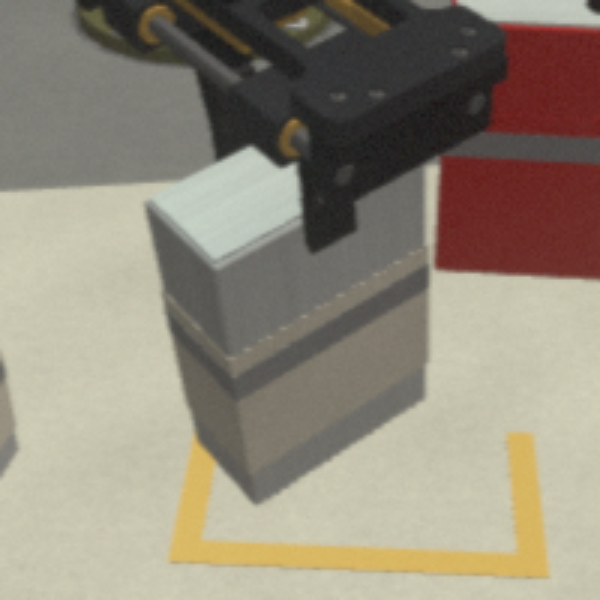

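The tin is tipped on its front right corner at (258,502), with the left end raised. Now I'll swing the left end forward.

Request:
apply_moves(
  dp=[
    [0.0008, 0.0019, -0.0001],
    [0.0008, 0.0018, 0],
    [0.0008, 0.0019, -0.0001],
    [0.0008, 0.0018, 0],
    [0.0007, 0.0018, -0.0001],
    [0.0008, 0.0019, 0],
    [0.0008, 0.0018, 0],
    [0.0008, 0.0018, -0.0001],
    [0.0008, 0.0019, 0],
    [0.0008, 0.0018, 0],
  ],
  twist=[
    [-0.007, 0.004, 0.049],
    [-0.008, 0.005, 0.049],
    [-0.007, 0.004, 0.049],
    [-0.007, 0.004, 0.05],
    [-0.008, 0.004, 0.049],
    [-0.007, 0.005, 0.049],
    [-0.007, 0.004, 0.049],
    [-0.008, 0.004, 0.049],
    [-0.007, 0.004, 0.049],
    [-0.007, 0.005, 0.049],
  ],
  fingers=[1, 1, 1, 1, 1, 1, 1, 1, 1, 1],
)

```text
time: 10.6
position: [0.5904, 0.0253, 0.1286]
tool_rot: [-2.095, -2.115, -0.063]
ft_force: [0.1, 0.4, -6.8]
grip_width: 0.628
grip_force: 50.0
```

Request:
apply_moves(
  dp=[
    [0.0008, 0.0018, -0.0001],
    [0.0008, 0.0019, 0],
    [0.0008, 0.0018, -0.0001],
    [0.0008, 0.0019, 0],
    [0, 0, 0],
    [0, 0, 0],
    [0, 0, 0],
  ],
  twist=[
    [-0.008, 0.004, 0.049],
    [-0.007, 0.004, 0.05],
    [-0.007, 0.004, 0.049],
    [-0.008, 0.005, 0.049],
    [0, 0, 0],
    [0, 0, 0],
    [0, 0, 0],
  ],
  fingers=[1, 1, 1, 1, 1, 1, 1],
)

```text
time: 11.3
position: [0.5982, 0.0285, 0.1291]
tool_rot: [-2.296, -1.901, -0.089]
ft_force: [0.7, 0.6, -7.2]
grip_width: 0.626
grip_force: 50.0
```

```bash
python3 - <<'E'
from h import *
Z=np.load("grasp.npz"); corners(Z["g"],Z["Rg"])
E
```

```text
t 11.3 tilt 9.77 psi -10.39 FL [0.6289 0.0963 0.0157] FR [ 6.079e-01 -1.050e-02 -4.000e-04] f [ 0.70111939  0.56350222 -7.1984705 ] [-0.55924631 -0.25157232 -0.03611894]
```

Request:
apply_moves(
  dp=[
    [0.0029, -0.0017, 0.0018],
    [0.003, -0.0017, 0.0018],
    [0.0029, -0.0017, 0.0018],
    [0.003, -0.0017, 0.0017],
    [0.0029, -0.0017, 0.0018],
    [0.003, -0.0017, 0.0018],
    [0, 0, 0],
    [0, 0, 0],
    [0, 0, 0],
  ],
  twist=[
    [-0.014, -0.025, 0],
    [-0.014, -0.025, 0],
    [-0.014, -0.024, 0],
    [-0.014, -0.025, 0],
    [-0.014, -0.024, 0],
    [-0.015, -0.025, 0],
    [0, 0, 0],
    [0, 0, 0],
    [0, 0, 0],
  ],
  fingers=[1, 1, 1, 1, 1, 1, 1, 1, 1],
)

```text
time: 12.2
position: [0.5915, 0.0487, 0.1209]
tool_rot: [-2.421, -2.001, -0.001]
ft_force: [-0.6, 1.3, -3.9]
grip_width: 0.624
grip_force: 50.0
```

```bash
python3 - <<'E'
from h import *
Z=np.load("grasp.npz"); t,Q=corners(Z["g"],Z["Rg"])
c=np.array([.59292,.0469]);u=np.radians(-10.74); M=np.array([[np.cos(u),np.sin(u)],[-np.sin(u),np.cos(u)]])
print("tin in U",M@(t[:2]-c))
cv2.imwrite("pics/s5.png",cv2.resize(get_image("scene")[100:300,160:360,::-1],(600,600)))
E
```

```text
t 12.2 tilt 0.04 psi -10.84 FL [6.289e-01 9.760e-02 1.000e-04] FR [ 0.6082 -0.0104 -0.    ] f [-0.61114335  1.32150924 -3.90880621] [0.15978047 0.19236558 0.04377758]
tin in U [-0.0017094   0.00155439]
```

View pics/s5.png

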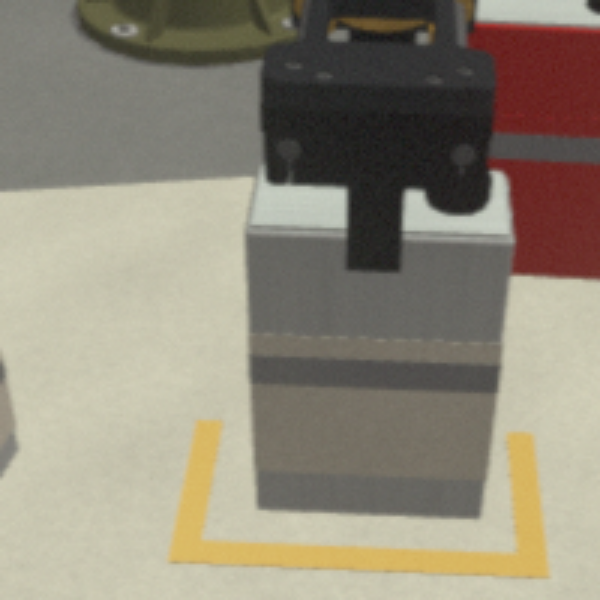

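The tin stands square inside the U, with its front bottom edge from (258,508) to (480,516). I'll ease it down half a millimetre, let go and back straight up.

Request:
apply_moves(
  dp=[
    [0, 0, 0.0005],
    [0, 0, 0],
    [0, 0, 0],
    [0, 0, 0],
    [0, 0, 0],
    [0, 0, 0],
    [0, 0, 0],
    [0, 0, 0],
    [0, 0, 0],
    [0, 0, 0],
  ],
  twist=[
    [0, 0, 0],
    [0, 0, 0],
    [0, 0, 0],
    [0, 0, 0],
    [0, 0, 0],
    [0, 0, 0],
    [0, 0, 0],
    [0, 0, 0],
    [0, 0, 0],
    [0, 0, 0],
  ],
  fingers=[1, 1, 0.35, 0.3, 0.2, 0.1, 0, 0, 0, 0],
)

```text
time: 13.25
position: [0.5915, 0.0488, 0.1204]
tool_rot: [-2.421, -2.003, -0.001]
ft_force: [-0.3, 0.6, 0.0]
grip_width: 0.996
grip_force: 0.0
```

Request:
apply_moves(
  dp=[
    [0, 0, -0.02],
    [0, 0, -0.02],
    [0, 0, -0.03],
    [0, 0, -0.03],
    [0, 0, -0.03],
    [0, 0, -0.02],
    [0, 0, 0],
    [0, 0, 0],
  ],
  twist=[
    [0, 0, 0],
    [0, 0, 0],
    [0, 0, 0],
    [0, 0, 0],
    [0, 0, 0],
    [0, 0, 0],
    [0, 0, 0],
    [0, 0, 0],
  ],
  fingers=[0, 0, 0, 0, 0, 0, 0, 0],
)

```text
time: 14.05
position: [0.5914, 0.0488, 0.2701]
tool_rot: [-2.421, -2.003, -0.0]
ft_force: [0.3, -1.0, -0.3]
grip_width: 1.003
grip_force: 0.0
```

```bash
python3 - <<'E'
from h import *
im=get_image("wrist"); sc=get_image("scene")
cv2.imwrite("pics/s6.png",np.hstack([cv2.resize(sc[100:300,160:360],(400,400)),cv2.resize(im,(400,400))])[...,::-1])
E
```

```text
(no output)
```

View pics/s6.png

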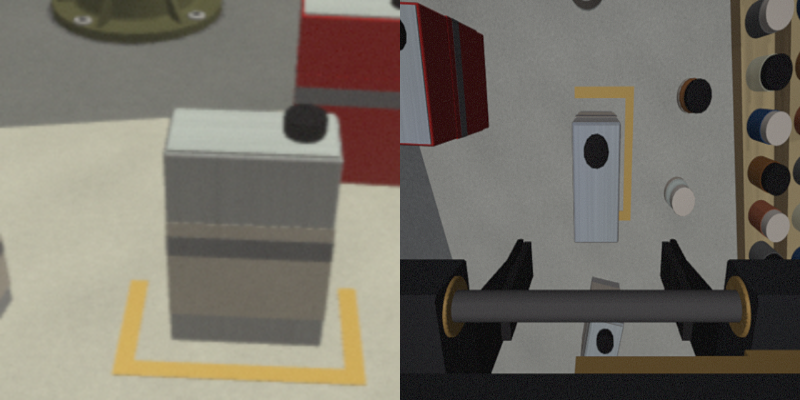

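The tin stands upright and square inside the U, with its front bottom edge at (172–320,342) in the left panel. The gripper is open and clear above it.

```bash
python3 -c "
from bench import ctrl; print(ctrl.close_job())"
```

```text
the job is handed in; nothing more can be done
None
```

The tall tin was walked one pace and let go upright and square in the U, an estimated 2 mm from its middle; I handed the job in at about 14 s, and no verdict came back.

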